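# Tilt the display panel out of the parts bin and stand it in the controller slot

## Robot

A 6-joint arm with a two-finger parallel gripper is mounted at the origin on the work surface. World frame = base frame: x ahead of the robot, y to its left, z up, the work surface at z = 0. Lengths are in m, angles in rad, forces in N, time in s.
With the tool pointing down it reaches from about 0.35 to 0.95 m from the base axis. Payload 17.4 kg.
Tool frame: the origin (TCP) lies at the very end of the fingers, on their centre line; the grasp point (between the pads) lies 19 mm behind it; z points along the fingers, x is the direction in which the jaws open and shut, and the axes are right-handed (so a half turn about z gives the same grasp; the last joint's range is limited). The gripper opens to 93 mm and grips with 3 to 60 N. Pads are 15 mm wide; open, the fingers measure 128 mm over their backs; the gripper's body (75 mm by 188 mm) begins 65 mm behind the grasp point.
Start: joints at [-0.038, 0.116, 1.442, -0, 1.584, -0.038], TCP at [0.675, -0, 0.219] pointing down, gripper open.
Joint ranges: [-2.83, 2.83], [-0.83, 2.19], [0.07, 2.5], [-1.14, 4.28], [0.01, 3], [-2.97, 2.97]. Speed limits (rad/s): [1.89, 1.89, 2.22, 3.14, 3.14, 3.14].

## Interface

Orientations are given as a unit quaternion [w, x, y, z].
In Python, from station import env, viewer, order gives the robot as it stands. Calls block until the motion is done:
- env.reach(position, orientation): joint-space move of the TCP to a pose.
- env.move_straight(position, frame=None, feed=0.15): straight line of the TCP; frame=None keeps the orientation; feed is the mean speed in m/s.
- env.goto_joints(angles): joint-space move.
- env.open_gripper() and env.close(strength=None): open the fingers fully, or close them until they stop; strength is the grip in N (None keeps the last).
- env.wait(seconds).
- env.ik(position, orientation): joint angles nearest the present ones, or None.
- viewer.camera(name): name is "scene" or "side" or "wrist"; returns the picture (420x560x3 uint8, blue, green, red); there is no depth.
- viewer.calibration(name): a dict with "vfov" (degrees; the focal length in pixels is half the picture's height over the tangent of half this angle, whatever the lens; pixels are square), "cx", "cy" (the principal point, pixels), "k1" (the pictures are not rectified: a ray, as slopes to the right and down, at radius r is drawn at 1 + k1 r^2 times it, then the intrinsics apply), "R" (3x3) and "t" (3): a world point X has camera coordinates R X + t. Camera axes: x right, y down, z forward; pixel columns grow to the right and rows downward; lengths in m; the calibration is good to about 2 mm. A picture is of the moment at which its call begins: read the wrist's pose just before it. calibration takes no time and is no camera call; for the wrist camera it gives the pose at the moment of the call.
A pose or a line that the arm cannot do raises env.IKError and nothing moves.
- order.job_done(): hands the job in, once; it reports no verdict.
Readings, each from a call of its own:
- env.current_clock(): time.
- env.current_joint_positions(): joint angles.
- env.current_dq(): joint speeds.
- env.current_joint_torque(): joint torques, N m.
- env.current_tcp_pos(): TCP position.
- env.current_tcp_rot(): TCP orientation.
- env.current_force(): force on the tool from outside, world axes, zero at the start.
- env.current_ft_torque(): the same for the moment, N m.
- env.current_gripper_width(): opening from 0.0 (shut) to 1.0 (fully open).
Only numpy, scipy, OpenCV 4.12 (cv2) and the standard library are available. Lean on these libraries where they do the work, as an engineer would, in place of code of your own. Each camera call takes 0.05 s, during which the arm holds its last target.

## Task

Take the black panel with the green window by its raised top edge, tilt it up and out of the deep parts bin, and stand it upright in the white slot of the controller base. Lower it all the way to the bottom of the slot before you let go, and leave the silver and the blue panel in the bin.

Things in the scene. Friction and masses are not known exactly. Their poses are not given: they have to be found in the camera images.
- black_panel_mid (a point): Centre of the black panel: flat plate 140 mm tall, 76 wide, 6 thick, about 0.17 kg, green window near the top of both faces. Own z runs up the plate to its top edge (70 mm from here), y along its width, x through it. It starts in a bay of the grey bin, foot at the far wall, back on the near rim (robot side): leans about 21 degrees, top towards the robot, 44 mm of plate beyond the rim. Either face may go either way.
- silver_panel_mid (a point): Centre of the silver panel with dark rectangular marks: size, axes and lean as the black one; stays in the bin. The fixed grey bin has three bays in a row, 92 mm between centres, one panel in each. A bay is 40 mm narrow, 88 mm wide (along the row), 90 mm deep; walls and floor are 4 mm, the rim is 94 mm above the table.
- blue_panel_mid (a point): Centre of the plain blue panel: size, axes and lean as the black one, in another bay of the same bin; stays in the bin.
- slot (a point): Middle of the floor, 10 mm above the table, of the white open-topped slot on the fixed grey controller base (140 x 150 mm). x runs across the slot (16 mm between walls), y along it (106 mm between end walls), z up. Walls rise 65 mm above this point; on the long ones, flared lips widen the mouth to 38 mm and reach 75 mm. With the panel home its centre is 70 mm above this point.

How it is judged:
On the way, in this order (a step that is already met when the one before it is completed fails the run):
1. the black panel is lifted clear of the bin (its centre more than 155 mm above the table) (height (world z) of black_panel_mid above 0.155 m), for 0.1 s.
2. the black panel is lowered into the slot, its centre within 18 mm of its final height, with the gripper still at its top edge (x of black_panel_mid in the frame of slot between -0.015 and 0.015 m and y of black_panel_mid in the frame of slot between -0.022 and 0.022 m and z of black_panel_mid in the frame of slot below 0.088 m and distance between the grasp point and black_panel_mid below 0.095 m), for 0.1 s.
At the end, for the whole second after the job is handed in: The black panel stands in the slot, fully down (centre 60 to 76 mm above the slot floor), within 15 mm across and 22 mm along the slot of its middle, within 11 degrees of upright; the silver and blue panels are within 30 mm of where they started (x of black_panel_mid in the frame of slot between -0.015 and 0.015 m and y of black_panel_mid in the frame of slot between -0.022 and 0.022 m and z of black_panel_mid in the frame of slot between 0.06 and 0.076 m and angle between black_panel_mid's own z axis and vertical below 0.19 rad and angle between the x axis of black_panel_mid and the x axis of slot, either way round below 0.25 rad and distance of each of silver_panel_mid, blue_panel_mid from where it was at the start of the episode below 0.03 m); the robot touches nothing.
It fails at once if the silver panel is pulled out of its place in the bin (distance of silver_panel_mid from where it was at the start of the episode above 0.03 m).
It fails at once if the blue panel is pulled out of its place in the bin (distance of blue_panel_mid from where it was at the start of the episode above 0.03 m).
It also fails if it takes over 43 s, if anything falls off the work surface, if the arm or the gripper's body presses on something with over 40 N, if the wrist force passes 120 N, or if a joint passes its speed limit or range.

## Working session

There is one attempt and no reset: what is moved stays moved. The work goes in short steps, each a Python script; the robot and the scene stay as the last script left them, time stands still between calls to the robot, and variables do not carry over. Pictures are saved under pics/ and viewed, and the job is handed in when it is done.

```bash
mkdir -p pics; ls; python3 - <<'E'
from station import env, viewer, order
import cv2
for n in ["scene","side","wrist"]:
    c=viewer.calibration(n); print(n,c)
    cv2.imwrite(f"pics/{n}0.png",viewer.camera(n))
print(env.current_clock(),env.current_tcp_pos(),env.current_tcp_rot(),env.current_gripper_width())
E
```

```text
pics
scene {'vfov': 42.62309877641522, 'cx': 269.00285163881483, 'cy': 209.3686112285162, 'k1': -0.03782781108339825, 'R': array([[ 0.52591217,  0.85035465, -0.01770212],
       [ 0.6139721 , -0.39395726, -0.68398534],
       [-0.58860399,  0.3488476 , -0.72928094]]), 't': array([-0.25836789, -0.28557298,  1.48269902])}
side {'vfov': 46.82310128435414, 'cx': 285.80564260451825, 'cy': 202.53419962858902, 'k1': -0.06949111419321252, 'R': array([[-0.93604139, -0.35155878, -0.01526229],
       [-0.25109311,  0.6976759 , -0.67096988],
       [ 0.24653349, -0.62422333, -0.74132751]]), 't': array([0.51642533, 0.19154968, 0.92624129])}
wrist {'vfov': 64.94987727851544, 'cx': 283.1598492312379, 'cy': 212.66677528957436, 'k1': 0.00569882993752458, 'R': array([[ 9.99998767e-01,  1.01110900e-03, -1.20181291e-03],
       [ 1.30580139e-03, -9.60438510e-01,  2.78489073e-01],
       [-8.72684588e-04, -2.78490299e-01, -9.60438646e-01]]), 't': array([-0.67514328, -0.03494989,  0.38898881])}
0.15 [6.74851472e-01 8.85248565e-06 2.18117071e-01] [-3.61062735e-05  9.99999913e-01  1.02748221e-05 -4.16054503e-04] 1.0025237792238586
```

View pics/scene0.png

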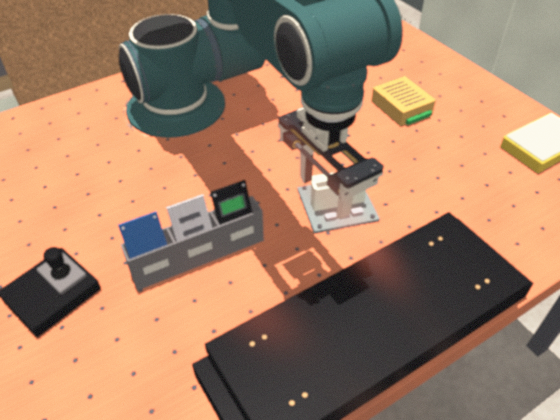

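View pics/side0.png

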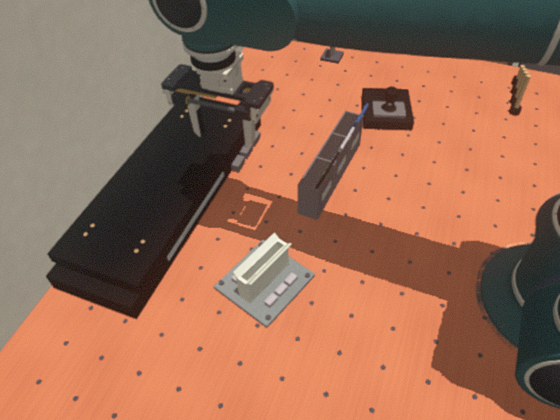

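View pics/wrist0.png

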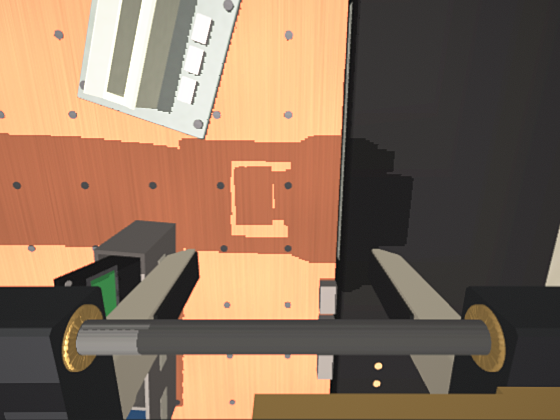

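```bash
cat > h.py <<'E'
import numpy as np, cv2
from station import env, viewer, order
def K(c,h=420):
    f=h/2/np.tan(np.radians(c['vfov'])/2); return f
def ray(c,u,v):
    f=K(c); d=np.array([(u-c['cx'])/f,(v-c['cy'])/f]); s=d.copy()
    for _ in range(20): s=d/(1+c['k1']*(s@s))
    R=np.array(c['R']); o=-R.T@np.array(c['t']); r=R.T@np.array([s[0],s[1],1]); return o,r/np.linalg.norm(r)
def onz(c,u,v,z):
    o,r=ray(c,u,v); return o+r*(z-o[2])/r[2]
def tri(a,b):
    (o1,r1),(o2,r2)=a,b
    A=np.stack([r1,-r2],1); s=np.linalg.lstsq(A,o2-o1,rcond=None)[0]
    p,q=o1+r1*s[0],o2+r2*s[1]; return (p+q)/2,np.linalg.norm(p-q)
def proj(c,X):
    p=np.array(c['R'])@X+c['t']; s=p[:2]/p[2]; s=s*(1+c['k1']*(s@s)); return s*K(c)+[c['cx'],c['cy']]
E
python3 - <<'E'
from h import *
c=viewer.calibration('scene'); im=cv2.imread('pics/scene0.png')
for n,u,v,z in [('blkL',213,190,.135),('blkR',248,182,.135),('bluL',121,222,.135),('silL',169,205,.135),('rimR',262,205,.094),('rimL',127,251,.094)]: print(n,onz(c,u,v,z).round(3))
cv2.imwrite('pics/sc1.png',cv2.resize(im[160:300,90:290],None,fx=4,fy=4,interpolation=cv2.INTER_CUBIC))
c=viewer.calibration('side'); im=cv2.imread('pics/side0.png')
for n,u,v,z in [('baseL',216,287,.01),('baseB',266,323,.01),('baseR',314,275,.01),('rimnear',308,187,.094)]: print(n,onz(c,u,v,z).round(3))
cv2.imwrite('pics/si1.png',cv2.resize(im[90:330,200:400],None,fx=2.5,fy=2.5,interpolation=cv2.INTER_CUBIC))
E
```

```text
blkL [ 0.477 -0.118  0.135]
blkR [ 0.495 -0.049  0.135]
bluL [ 0.459 -0.304  0.135]
silL [ 0.468 -0.209  0.135]
rimR [ 0.53  -0.039  0.094]
rimL [ 0.495 -0.316  0.094]
baseL [0.624 0.197 0.01 ]
baseB [0.502 0.236 0.01 ]
baseR [0.452 0.105 0.01 ]
rimnear [ 0.517 -0.044  0.094]
```

View pics/sc1.png

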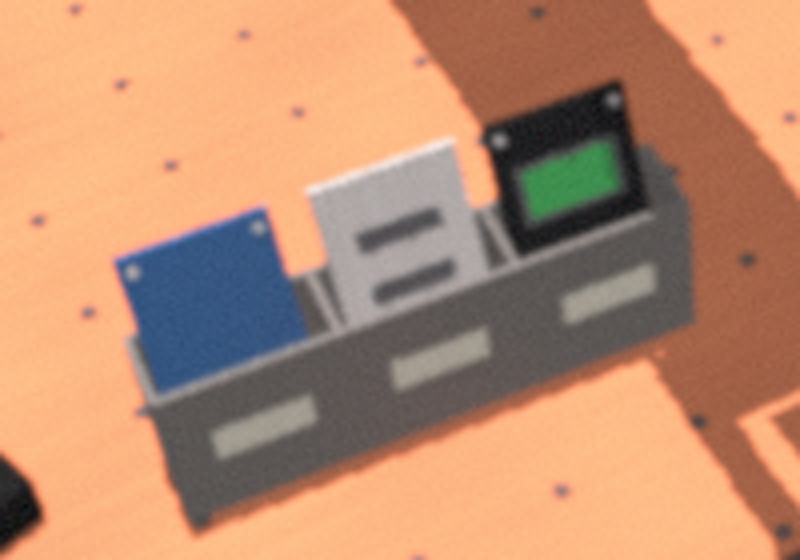

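View pics/si1.png

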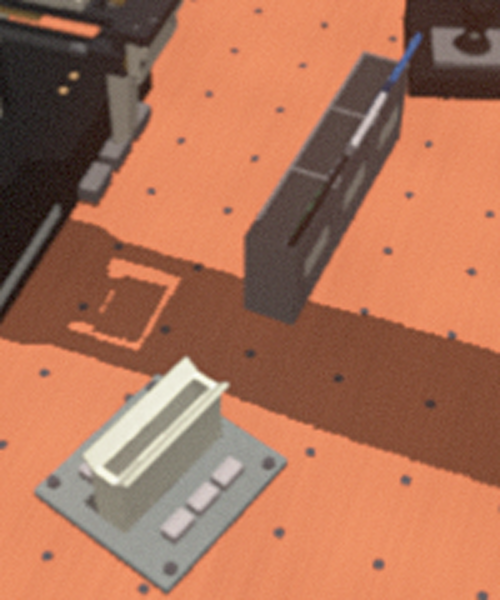

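```bash
python3 - <<'E'
from h import *
import pickle
q=env.current_tcp_rot()
D={}
for i,p in enumerate([(0.53,0.06,0.27),(0.48,-0.15,0.30)]):
    env.reach(p,q); c=viewer.calibration('wrist'); im=viewer.camera('wrist'); cv2.imwrite(f'pics/w{i+1}.png',im); D[i]=c
D['t']=env.current_clock()
pickle.dump(D,open('wc.pkl','wb')); print(D['t'], env.current_joint_positions())
E
```

```text
1.825 [-3.51732245e-01 -2.69173638e-01  1.67583576e+00  6.47009323e-05
  1.73665020e+00 -3.52502903e-01]
```

View pics/w1.png

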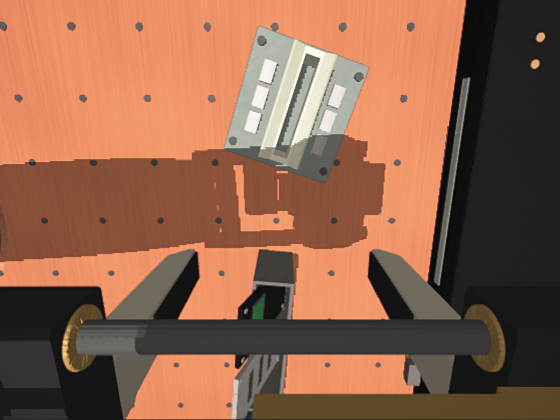

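View pics/w2.png

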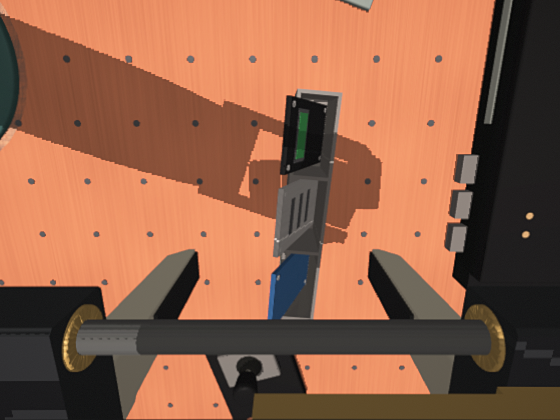

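```bash
python3 - <<'E'
from h import *
for n in ['scene','side']: cv2.imwrite(f'pics/{n}1.png',viewer.camera(n))
im=cv2.imread('pics/w1.png'); cv2.imwrite('pics/w1c.png',cv2.resize(im[20:190,215:375],None,fx=3.5,fy=3.5,interpolation=cv2.INTER_CUBIC))
im=cv2.imread('pics/w2.png'); cv2.imwrite('pics/w2c.png',cv2.resize(im[85:265,255:355],None,fx=3.3,fy=3.3,interpolation=cv2.INTER_CUBIC))
a=cv2.imread('pics/scene1.png'); b=cv2.imread('pics/side1.png')
cv2.imwrite('pics/ss1.png',cv2.resize(np.hstack([a[150:300,90:410]]),None,fx=2.5,fy=2.5,interpolation=cv2.INTER_CUBIC))
cv2.imwrite('pics/ss2.png',cv2.resize(b[90:330,200:400],None,fx=2.5,fy=2.5,interpolation=cv2.INTER_CUBIC))
E
```

```text
(no output)
```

View pics/w1c.png

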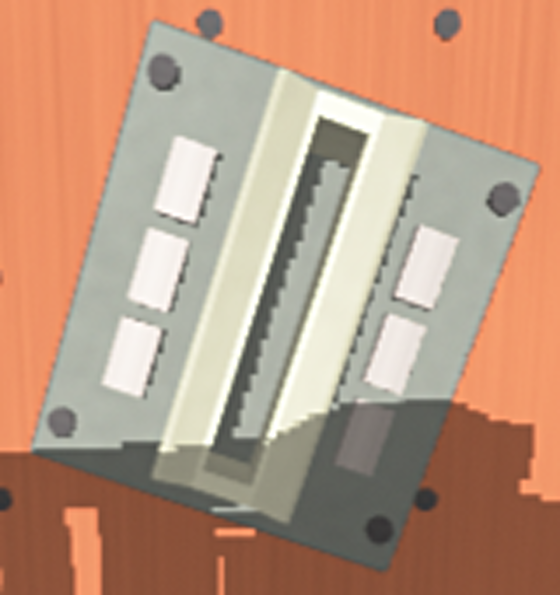

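View pics/w2c.png

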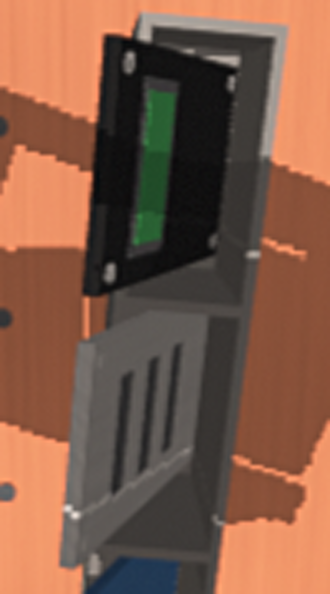

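View pics/ss1.png

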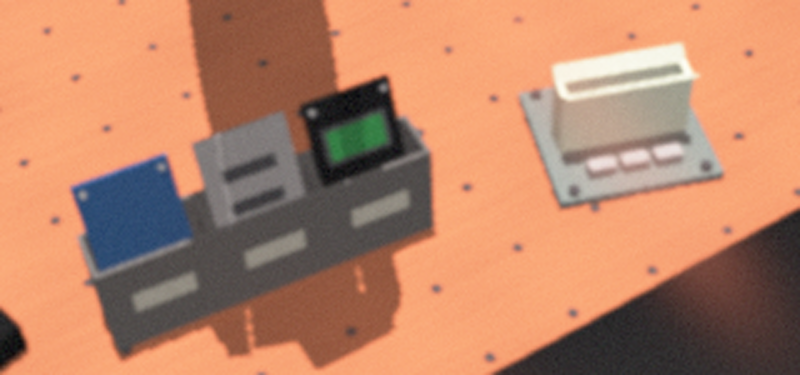

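View pics/ss2.png

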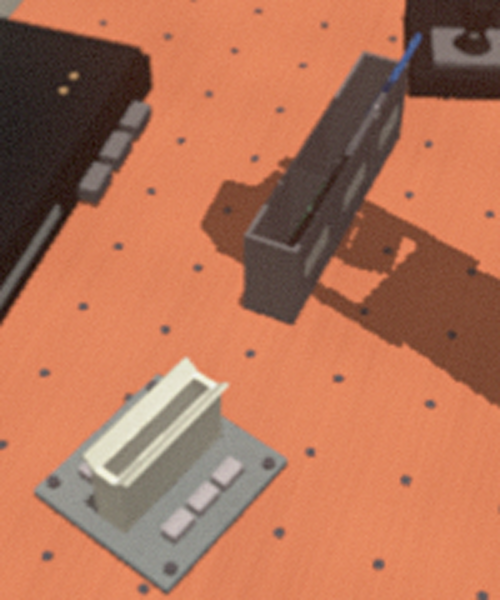

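```bash
python3 - <<'E'
from h import *
import pickle
D=pickle.load(open('wc.pkl','rb')); c=D[0]
w1=lambda x,y:(x/3.5+215,y/3.5+20)
w2=lambda x,y:(x/3.3+255,y/3.3+85)
def rect(pts,z):
    P=np.array([onz(c,*w1(*p),z) for p in pts]); print(P[:,:2].round(4).tolist(),'c',P.mean(0).round(4)); 
    l=(P[0]+P[1]-P[2]-P[3])/2; w=(P[1]+P[3]-P[0]-P[2])/2
    print('  long',np.linalg.norm(l),np.degrees(np.arctan2(-l[0],l[1])),'w',np.linalg.norm(w),np.degrees(np.arctan2(w[1],w[0])))
for z in (.006,.008,.01): rect([(152,20),(540,165),(33,450),(387,570)],z)
rect([(283,70),(427,122),(153,478),(290,522)],.085)
rect([(320,118),(368,135),(205,468),(252,485)],.075)
c2=D[1]; s=viewer.calibration('scene'); S=lambda x,y:(x/2.5+90,y/2.5+150)
A=[(ray(c2,*w2(98,297)),ray(s,*S(302,103))),(ray(c2,*w2(120,38)),ray(s,*S(388,77)))]
for a in A: print('blk top',tri(*a))
for p in [(98,297),(120,38),(85,295),(108,35)]: print(onz(c2,*w2(*p),.136))
# rims z=.094
for p in [(140,13),(288,27),(218,555)]: print('rim',onz(c2,*w2(*p),.094))
for p in [(430,153),(95,275)]: print('rim sc',onz(s,*S(*p),.094))
E
```

```text
[[0.5018, 0.2368], [0.6337, 0.1927], [0.4555, 0.0964], [0.5866, 0.0521]] c [0.5444 0.1445 0.006 ]
  long 0.14802255549628285 -18.382372692384404 w 0.13870457287140994 -18.597521497368472
[[0.502, 0.2363], [0.6332, 0.1924], [0.4559, 0.0966], [0.5864, 0.0525]] c [0.5444 0.1444 0.008 ]
  long 0.14733167266985456 -18.382372692384433 w 0.13805718094507372 -18.597521497368486
[[0.5021, 0.2358], [0.6327, 0.1921], [0.4562, 0.0968], [0.5861, 0.0529]] c [0.5443 0.1444 0.01  ]
  long 0.1466407898434262 -18.382372692384397 w 0.13740978901873768 -18.597521497368486
[[0.5427, 0.206], [0.5827, 0.193], [0.505, 0.0954], [0.5464, 0.0822]] c [0.5442 0.1441 0.085 ]
  long 0.11674117810527244 -18.483456027000244 w 0.042681529625387474 -17.81822638008411
[[0.5537, 0.1957], [0.5675, 0.1913], [0.5204, 0.0973], [0.5349, 0.0921]] c [0.5441 0.1441 0.075 ]
  long 0.10414338826279888 -18.46625674466714 w 0.014932878710226447 -18.735326522461747
blk top (array([ 0.48306285, -0.12750559,  0.14157715]), np.float64(0.003182831362958878))
blk top (array([ 0.48912746, -0.05396251,  0.13580608]), np.float64(0.003623406431407336))
[ 0.48228782 -0.1298503   0.136     ]
[ 0.48838694 -0.0556325   0.136     ]
[ 0.4783424  -0.12924333  0.136     ]
[ 0.48497017 -0.05483023  0.136     ]
rim [ 0.49561637 -0.04572267  0.094     ]
rim [ 0.54300282 -0.04991005  0.094     ]
rim [ 0.52661557 -0.23224543  0.094     ]
rim sc [ 0.54512598 -0.04781804  0.094     ]
rim sc [ 0.51657069 -0.32194845  0.094     ]
```

```bash
cat >> h.py <<'E'
from scipy.spatial.transform import Rotation as Ro
Z=np.array([0,0,1.])
n=np.array([np.cos(np.radians(5.2)),-np.sin(np.radians(5.2)),0])
L=np.radians(21); u=-np.sin(L)*n+np.cos(L)*Z
Ptop=np.array([.4825,-.0924,.1358])
def quat(x,z):
    y=np.cross(z,x); return Ro.from_matrix(np.stack([x,y,z],1)).as_quat()[[3,0,1,2]]
qg=quat(np.cos(L)*n+np.sin(L)*Z,-u)
a=np.radians(18.45); sx=np.array([np.cos(a),-np.sin(a),0]); slot=np.array([.5443,.1443,.010])
qs=quat(sx,-Z)
E
python3 - <<'E'
from h import *
env.reach(Ptop+.045*u,qg)
print(env.current_clock(),env.current_tcp_pos()-(Ptop+.045*u))
env.move_straight(Ptop+.005*u,feed=.1)
c=viewer.calibration('wrist'); im=viewer.camera('wrist'); 
print(proj(c,Ptop),env.current_force(),env.current_joint_positions())
cv2.imwrite('pics/w3.png',im); cv2.imwrite('pics/side3.png',viewer.camera('side'))
E
```

```text
2.5833 [0.00045531 0.00017312 0.00162423]
[282.02240425 257.80222407] [-0.96716594  0.28221401 -0.4897598 ] [-0.28457417 -0.5359395   2.15193794  0.07508692  1.16607763 -0.21084897]
```

View pics/w3.png

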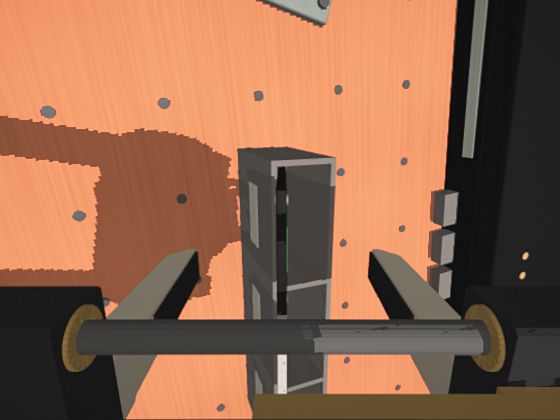

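View pics/side3.png

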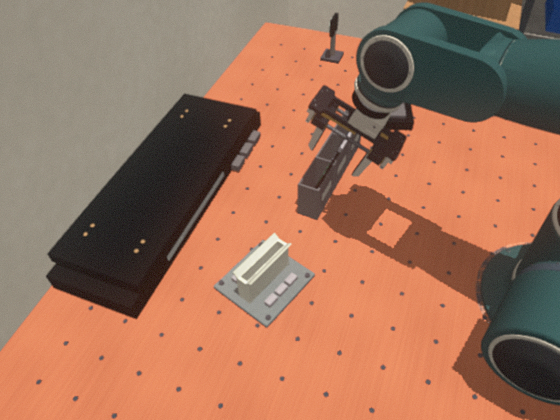

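The wrist view looks straight down the plate: the black edge is at columns 276–287, and my predicted top edge is at column 282. Lean and position agree, so I'll grasp.

```bash
python3 - <<'E'
from h import *
env.move_straight(Ptop-.031*u,feed=.08)
print(env.current_tcp_pos()-(Ptop-.031*u),env.current_force())
env.close(40); print(env.current_clock(),env.current_gripper_width(),env.current_force())
p=np.array(Ptop-.031*u); b=np.radians(18); d=-np.sin(b)*n+np.cos(b)*Z
for s in (.03,.07,.135):
    env.move_straight(p+s*d,feed=.08); print(s,env.current_force().round(2),env.current_gripper_width())
cv2.imwrite('pics/scene4.png',viewer.camera('scene'));cv2.imwrite('pics/side4.png',viewer.camera('side'))
print(env.current_clock())
E
```

```text
[3.21016196e-05 3.37886200e-05 6.34492983e-05] [ 0.03224342 -0.64756067  1.07832986]
5.1333 0.06388523757913732 [-3.08922196 -0.44472267  0.89789022]
0.03 [ 0.27  0.03 -2.73] 0.058546792001330554
0.07 [ 0.73 -0.02 -1.55] 0.0637218038013094
0.135 [-0.7  -0.01 -1.39] 0.06339373815916037
7.375
```

View pics/scene4.png

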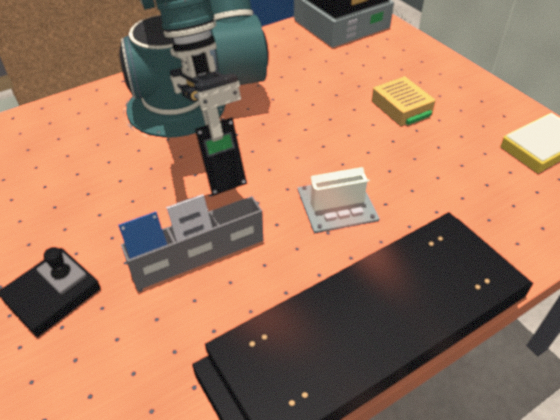

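View pics/side4.png

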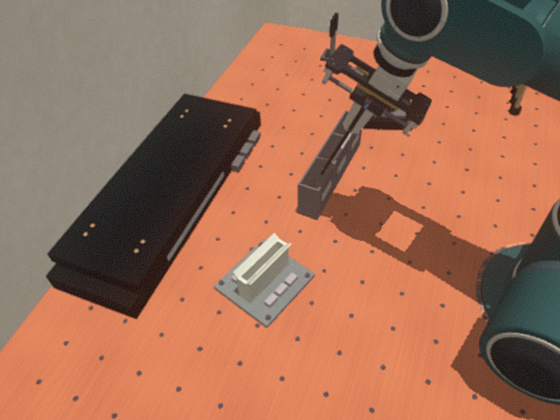

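```bash
python3 - <<'E'
from h import *
p=np.array(env.current_tcp_pos())
env.reach([p[0]+.02,p[1],.265],quat(n,-Z))
g=slot+[0,0,.109]
env.reach(g+[0,0,.12],qs)   # foot 120 mm over slot floor
env.wait(.4)
print(env.current_clock(),env.current_tcp_pos()-g,env.current_force(),env.current_gripper_width())
for nm in ('scene','side','wrist'): cv2.imwrite(f'pics/{nm}5.png',viewer.camera(nm))
for nm in ('scene','side'):
    c=viewer.calibration(nm); sy=np.array([np.sin(a),np.cos(a),0])
    for du,dy in ((.14,-.038),(.14,.038),(0,-.038),(0,.038)): print(nm,proj(c,slot+[0,0,.12+du]+sy*dy).round(1))
A=cv2.imread('pics/scene5.png')[60:240,230:430];B=cv2.imread('pics/side5.png')[130:330,180:380]
cv2.imwrite('pics/s5.png',np.hstack([cv2.resize(A,(400,360),interpolation=2),cv2.resize(B,(360,360),interpolation=2)]))
E
```

```text
9.3083 [ 7.69495976e-05 -4.85130727e-04  1.20103347e-01] [-0.28903474 -0.26147041 -1.6390133 ] 0.06264314946529347
scene [326.9 110.4]
scene [365.1 104.4]
scene [322.8 165.7]
scene [357.7 159.6]
side [271.1 173.2]
side [239.4 200.3]
side [273.9 227.6]
side [246.3 253.8]
```

View pics/s5.png

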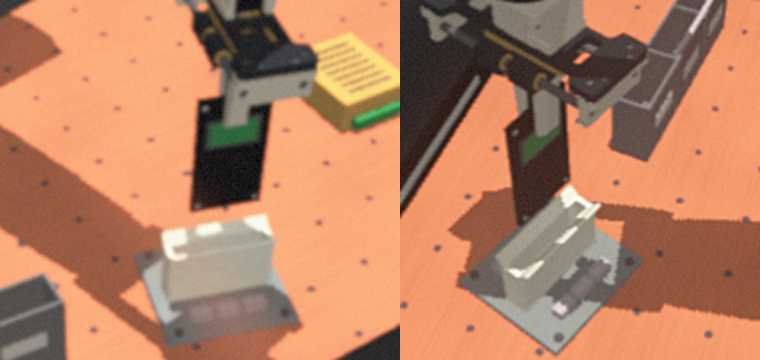

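View pics/wrist5.png

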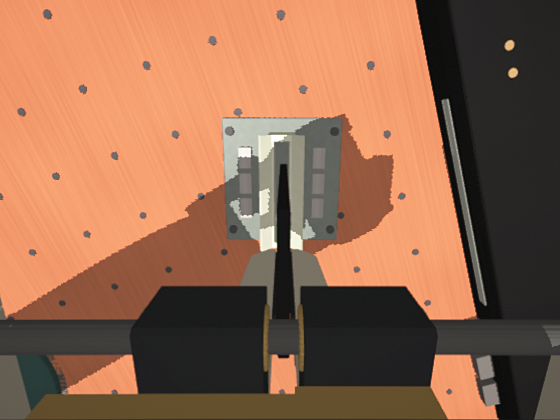

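View pics/scene5.png

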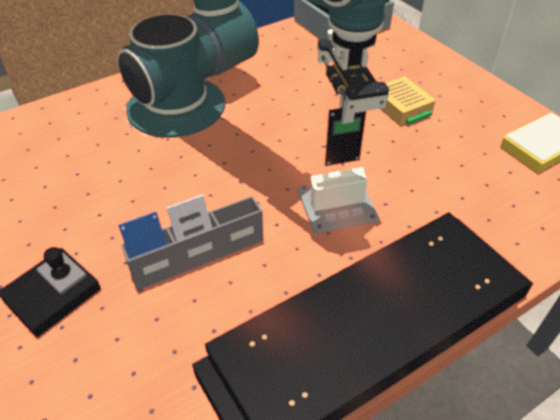

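The panel hangs upright and square over the slot. Its feet in the scene view are at about (325,165) and (361,158), within 3 px of prediction. The side view shows a foot at (246,254), which matches. Lowering now.

```bash
python3 - <<'E'
from h import *
g=slot+[0,0,.109]
f0=env.current_force()
for h,fd in ((.055,.12),(.02,.06),(.006,.05)):
    env.move_straight(g+[0,0,h],feed=fd); print(h,(env.current_force()-f0).round(2))
h=.006
while h>-.006:
    h-=.002; env.move_straight(g+[0,0,h],feed=.03); env.wait(.1); f=env.current_force()-f0; print(round(h,4),f.round(2))
    if f[2]>6: break
env.wait(.2)
print(env.current_clock(),env.current_tcp_pos()-g,env.current_gripper_width())
for nm in ('scene','side'): cv2.imwrite(f'pics/{nm}6.png',viewer.camera(nm))
A=cv2.imread('pics/scene6.png')[90:270,230:430];B=cv2.imread('pics/side6.png')[150:350,180:380]
cv2.imwrite('pics/s6.png',np.hstack([cv2.resize(A,(400,360),interpolation=2),cv2.resize(B,(360,360),interpolation=2)]))
E
```

```text
0.055 [ 0.31 -0.54  1.  ]
0.02 [ 0.81 -0.2   1.2 ]
0.006 [-0.41  0.06  0.89]
0.004 [0.35 0.27 1.01]
0.002 [0.4  0.02 0.25]
0.0 [ 0.29 -0.23  1.19]
-0.002 [-5.14 -0.46 15.17]
12.9167 [ 4.26993239e-04  9.62436301e-05 -3.12899873e-04] 0.05761088615018249
```

View pics/s6.png

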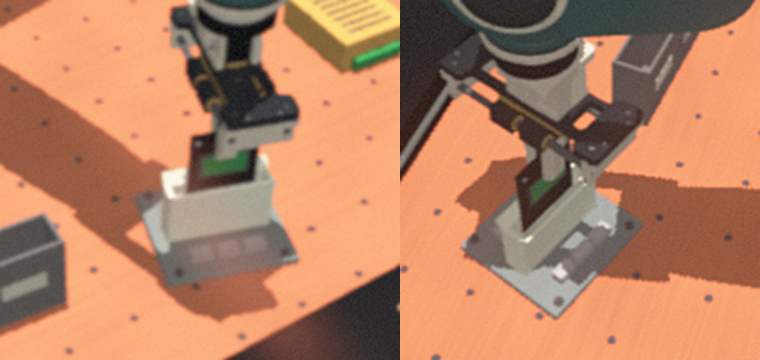

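Floor contact came exactly at the expected height (foot at 0 mm, 15 N). Releasing now.

```bash
python3 - <<'E'
from h import *
g=slot+[0,0,.109]
env.move_straight(g+[0,0,-.0005],feed=.03); env.wait(.2)
env.open_gripper(); env.wait(.3); print(env.current_gripper_width(),env.current_force())
env.move_straight(g+[0,0,.12],feed=.1)
c=viewer.calibration('wrist')
cv2.imwrite('pics/wrist7.png',viewer.camera('wrist')); print(proj(c,slot+[0,0,.14]))
env.reach([.45,.0,.32],qs); env.wait(.3)
for nm in ('scene','side'): cv2.imwrite(f'pics/{nm}7.png',viewer.camera(nm))
A=cv2.imread('pics/scene7.png')[90:270,230:430];B=cv2.imread('pics/side7.png')[150:350,180:380]
cv2.imwrite('pics/s7.png',np.hstack([cv2.resize(A,(400,360),interpolation=2),cv2.resize(B,(360,360),interpolation=2)]))
for nm in ('scene','side'):
    c=viewer.calibration(nm); sy=np.array([np.sin(a),np.cos(a),0])
    for dy in (-.038,.038): print(nm,proj(c,slot+[0,0,.14]+sy*dy).round(1))
print(env.current_clock())
E
```

```text
1.001431757911603 [ 0.37302751 -0.40299139 -0.6222593 ]
[281.95597481 215.39204593]
scene [323.4 158.4]
scene [358.6 152.3]
side [273.6 220.6]
side [245.4 247. ]
17.7667
```

View pics/s7.png

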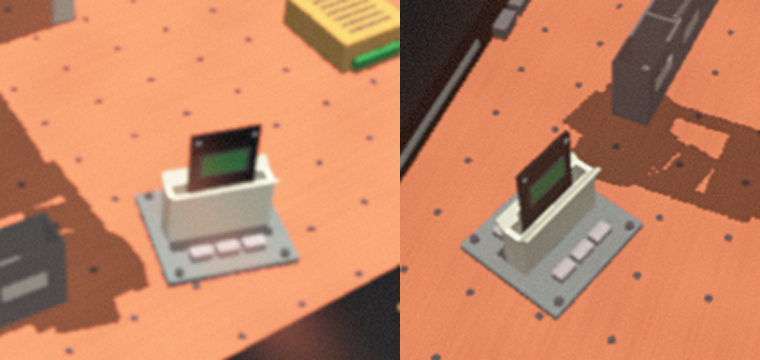

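View pics/scene7.png

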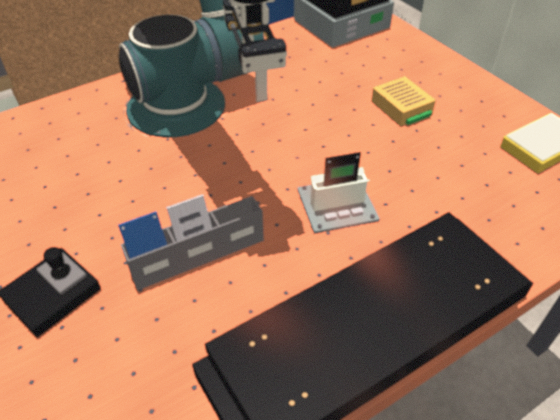

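View pics/wrist7.png

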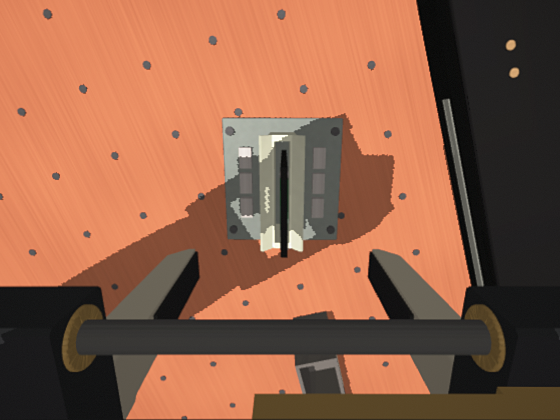

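```bash
python3 - <<'E'
from h import *
order.job_done(); print(env.current_clock())
E
```

```text
the job is handed in; nothing more can be done
the job is handed in; nothing more can be done
```

The black panel now stands upright in the white slot, and I handed the job in at about 18 s of the 43 s allowed. I gripped it 12 mm below its top edge at the 21° lean, drew it up along its own plane out of the bay, turned it upright, and lowered it until it touched the slot floor. Only then did I let go and move the arm clear.

**Checks that agreed:**
- **Depth:** floor contact came at the height I expected, to within about 1 mm, with about 15 N on the wrist.
- **Position and upright:** after release, the panel's top corners were within about 2–3 pixels of where they should be in the scene and side views. The wrist view showed it edge-on, so I saw no visible lean.
- **Other panels:** the silver and blue panels look unmoved in the scene view. I checked this by eye and did not measure it.

**Small disagreement:** the scene and wrist views suggest the panel sits about 3–5 mm towards +y along the slot, while the side view shows almost no offset. That is well inside the 22 mm allowed, so I left it.

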